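# Set the pillar-candle row over into the display holder, facing the door

## Robot

A 6-joint arm with a two-finger parallel gripper is mounted at the origin on a cart in front of the work surface, level with it; the furniture and walls round the work are solid. World frame = base frame: x ahead of the robot, y to its left, z up, the work surface at z = 0. Lengths are in m, angles in degrees, forces in N, time in s.
With the tool pointing down it reaches from about 0.4 to 0.825 m from the base axis. Payload 7 kg.
Tool frame: the origin (TCP) lies on the centre line of the jaws, within the pads' length; the fingertips stand 19 mm ahead of it and the grasp point (between the pads) is the TCP; z points along the fingers, y is the line along which they close (so a half turn about z gives the same grasp; the last joint's range is limited). The gripper opens to 88 mm and grips with 3 to 60 N. Pads are 19 mm wide; open, the fingers measure 130 mm over their backs; the gripper's body (78 mm by 193 mm) begins 47 mm behind the grasp point.
Start: joints at [-49.383, 20.546, 0.682, 0, -70.136, -16.507], TCP at [0.276, -0.616, 0.246] pointing down, gripper open.
Joint ranges: [-176.03, 176.03], [-82.01, 121.73], [-58.28, 71.71], [-173.87, 95.51], [-174.79, -0.11], [-173.66, 173.66]. Speed limits (degrees/s): [136.94, 136.94, 172.46, 180, 180, 180].

## Interface

Orientations are given as [roll, pitch, yaw] about the fixed x, y, z axes, in that order (R = Rz(yaw) Ry(pitch) Rx(roll)).
In Python, from plant import * gives the robot as it stands. The module is installed in compiled form; this text tells all that it offers.
- The arm moves only by the tool play_rows, never from a script. Its argument "deltas" is a list of rows, each a list of 6 numbers: the shift along the world's x, y, z scaled (see below), then the turn, a rotation vector about the world's x, y, z scaled (see below). A call has 1 to 10 rows; each row shifts and turns the commanded pose from where the row before left it; what a row does not reach is not made up. The controller multiplies each number of a shift by 800 mm and each number of a turn by 180 degrees. A row lasts 1/10 s, in which the tool goes at most 50 mm and 8.59 degrees, less where a joint would pass 70% of its speed; a pose out of reach is approached as far as the arm can. A call with a number of a shift or a turn outside -1 to 1 is refused whole. A call with a gripper value outside its range is refused whole. "gripper" is the gripper command: -1 is shut, 1 is fully open, values between are in proportion, set as the call begins (left out, the last holds). The fingers move at their own pace and stop on an object; the grip force is fixed at half the most. Time passes only in rows, so rows that do not move let the fingers close. It gives the time, the measured TCP pose, the force, the opening and the grip force at its end, in the units of the state.
- get_obs(): the state, without advancing time (a new reading comes with each control period).
- snapshot(name): name is "side" or "top"; returns (picture, depth): 384x512x3 uint8, blue, green, red; 384x512 float32, m along the optical axis (not along the pixel's ray), 0 where there is no reading.
- camera_model(name): a dict with "fx", "fy", "cx", "cy" (pixels), "world_to_cam" (4x4, takes a point from world to camera coordinates). Camera axes: x right, y down, z forward; pixel columns grow to the right and rows downward; lengths in m; the calibration is good to about 2 mm. A picture is of the moment at which its call begins. camera_model takes no time and is no camera call.
- close_job(): hands the job in; it is judged then, once.
The state is a dict: "clock": time; "joint_pos": joint angles; "qvel": joint speeds; "tau": joint torques, N m; "tool_pos": TCP position; "orientation": TCP orientation; "force": force on the tool from outside, world axes, zero at the start; "moment": the same for the moment, N m; "opening": finger opening in m; "gripper_force": force on a finger pad.
Only numpy, scipy, OpenCV 4.12 (cv2) and the standard library are available. Lean on these libraries where they do the work, as an engineer would, in place of code of your own. Each camera call takes 0.05 s, during which the arm holds its last target. There are 200 camera calls.

## Task

Move the four pillar candles from the wooden stock tray into the cups of the brass display holder, each standing upright and fully down on the floor of its cup, without tipping any over. Customers come in by the door on the far side of the table and face you, and they must see the candles in the holder in the same left-to-right order in which you now see them in the tray: so from your side the row ends up reversed, the candle at the left end of the tray in the holder's right-end cup, and so on.

Things in the scene. Friction and masses are not known exactly. Their poses are not given: they have to be found in the camera images.
- candle_plain: plain smooth round pillar candle, ivory wax, 40 mm diameter, 130 mm tall, flat top; origin at the centre of its underside, z up; dark wick 8 mm above the top; loose, 0.10 to 0.18 kg; starts upright in a ring of the tray
- candle_fluted: fluted round pillar candle: eight rounded ribs run up its sides, ivory wax, 40 mm over the ribs, 122 mm tall; from above its outline is an eight-lobed flower; grip it as if it were a 40 mm cylinder; origin at the centre of its underside, z up; dark wick 8 mm above the top; loose, 0.10 to 0.18 kg; starts upright in a ring of the tray
- candle_square: square pillar candle, ivory wax, 29 mm across its flats (x and y are square to the flats), 120 mm tall, flat top; grip it across two flats; origin at the centre of its underside, z up; dark wick 8 mm above the top; loose, 0.10 to 0.18 kg; starts upright in a ring of the tray
- candle_beehive: beehive candle: round with five rounded bulges one above the other, domed top, ivory wax, 40 mm over the bulges, 110 mm tall; grip it as if it were a 40 mm cylinder; origin at the centre of its underside, z up; dark wick 8 mm above the top; loose, 0.10 to 0.18 kg; starts upright in a ring of the tray
- stock_tray: low pale wooden stock tray, plank 274 x 66 mm (top face 14 mm above the table) with 40 mm high end boards and a small brass pull at each end (328 mm overall); heavy, does not move; origin under its centre on the table, x away from the robot, y along the row to the robot's left; four places in a row at x = 0, y = +102, +34, -34, -102 mm, each a shallow wooden ring
- ring_plain: the wooden ring of the tray in which candle_plain stands at the start (the four rings look alike): 58 mm outside, 50 mm inside, 8 mm high, fixed to the plank; origin at its centre on the plank's top face, on which the candle's underside rests; axes as the tray's
- ring_fluted: the wooden ring of the tray in which candle_fluted stands at the start (the four rings look alike): 58 mm outside, 50 mm inside, 8 mm high, fixed to the plank; origin at its centre on the plank's top face, on which the candle's underside rests; axes as the tray's
- ring_square: the wooden ring of the tray in which candle_square stands at the start (the four rings look alike): 58 mm outside, 50 mm inside, 8 mm high, fixed to the plank; origin at its centre on the plank's top face, on which the candle's underside rests; axes as the tray's
- ring_beehive: the wooden ring of the tray in which candle_beehive stands at the start (the four rings look alike): 58 mm outside, 50 mm inside, 8 mm high, fixed to the plank; origin at its centre on the plank's top face, on which the candle's underside rests; axes as the tray's
- display_holder: brass display holder, foot bar 274 x 62 mm, with four open tulip cups in a row; heavy, does not move; origin under its centre on the table, x away from the robot, y along the row to the robot's left; cup centres x = 0, y = +102, +34, -34, -102 mm. Cup floor (where a seated candle's origin rests) 14 mm above the table; inside 46 mm wide up to 22 mm, flaring to 55 mm at the rim, 40 mm above the table
Mind the look-alikes: they are no part of the job. Leave any turquoise look-alike of the candle_beehive alone. Leave any green look-alike of the candle_plain alone.

How it is judged:
By the outcome, as a careful person would: the job done as asked, in the order asked, and still so for the second after the job is handed in, with the robot touching nothing.
It also fails if it takes over 128 s, if anything falls off the work surface, if the arm or the gripper's body presses on something with over 40 N, if the wrist force passes 120 N, or if a joint passes its speed limit or range.

## Working session

There is one attempt and no reset: what is moved stays moved. The work goes in short steps, Python scripts to look and compute and a tool call to move; the robot and the scene stay as the last step left them, time stands still between calls to the robot, and variables do not carry over. Pictures are saved under pics/ and viewed, at most 14 in all, crops included, and the job is handed in when it is done.

Besides the shell and the picture viewer there is one more tool, called after "Call:" as name([rows], argument=value, ...), one row to a line, values as JSON. play_rows: Moves the arm, as the interface text tells. Its arguments: {"type":"object","properties":{"deltas":{"type":"array","items":{"type":"array","items":{"type":"number","minimum":-1,"maximum":1}}},"gripper":{"type":"number"}},"required":["deltas"]}

```bash
mkdir -p pics
python3 - <<'E'
from plant import *
import cv2,numpy as np
for n in("top","side"):
    p,d=snapshot(n); cv2.imwrite(f"pics/{n}0.png",p); np.save(f"{n}0.npy",d)
    m=camera_model(n); print(n,m["fx"],m["cx"],m["cy"]);print(np.round(m["world_to_cam"],3))
o=get_obs();print(o)
E
```

```text
top 454.2713917283375 257.81123982111063 188.58677867479497
[[ 9.000e-03 -1.000e+00  2.000e-03 -1.000e-03]
 [-9.860e-01 -9.000e-03 -1.670e-01  4.190e-01]
 [ 1.680e-01 -0.000e+00 -9.860e-01  1.318e+00]
 [ 0.000e+00  0.000e+00  0.000e+00  1.000e+00]]
side 347.766819731767 254.13732913058917 191.36776549255114
[[-0.992 -0.129 -0.009  0.415]
 [-0.106  0.847 -0.521  0.057]
 [ 0.075 -0.516 -0.853  0.921]
 [ 0.     0.     0.     1.   ]]
{'clock': 0.1, 'joint_pos': array([-4.93818491e+01,  2.05894520e+01,  6.39317003e-01, -1.88712917e-02,
       -7.01352642e+01, -1.65089183e+01]), 'qvel': array([-0.04347117, -0.08926291,  0.12395144,  0.0110918 , -0.05013076,
        0.02342939]), 'tau': array([-7.78753019e-05, -5.84162915e+01,  2.93749648e+01,  7.01540440e+00,
        1.02045995e-02, -5.83468932e-05]), 'tool_pos': array([ 0.27556353, -0.61574557,  0.24469107]), 'orientation': array([ 1.79913080e+02, -7.26014673e-03, -1.55897188e+02]), 'force': array([-0.15880963, -0.62553605, -0.96422876]), 'moment': array([-0.01094423,  0.05144521,  0.04689232]), 'gripper_force': 0.0, 'opening': 0.08778396394983308}
```

View pics/top0.png

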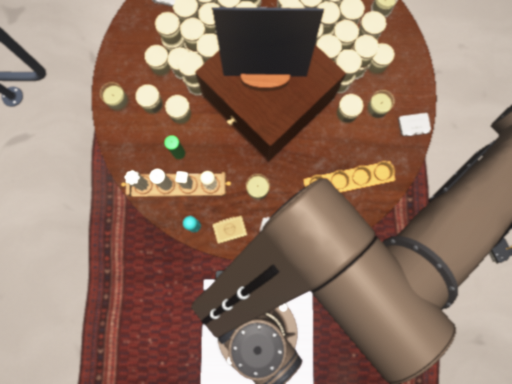

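View pics/side0.png

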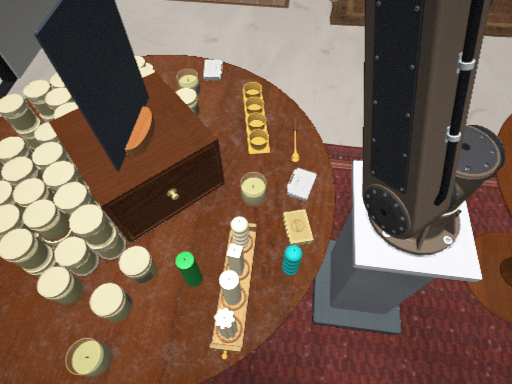

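The top view shows the tray's row from left to right: fluted (132,178), plain (157,176), square (181,177), beehive (208,178). The green (172,143) and turquoise (190,223) look-alikes stand apart from it. The holder's cups are near (316,184), (340,180), (361,176) and (383,172). I'll confirm with an enlarged crop and measure.

```bash
cat > h.py <<'E'
import numpy as np,cv2
from plant import *
def ray(n,u,v,z):
    m=camera_model(n);W=np.array(m["world_to_cam"]);R,t=W[:3,:3],W[:3,3]
    c=-R.T@t; d=R.T@np.array([(u-m["cx"])/m["fx"],(v-m["cy"])/m["fy"],1]); return c+d*(z-c[2])/d[2]
def pts(n,d):
    m=camera_model(n);W=np.array(m["world_to_cam"]);v,u=np.indices(d.shape)
    P=np.stack([(u-m["cx"])/m["fx"]*d,(v-m["cy"])/m["fy"]*d,d],-1); return (P-W[:3,3])@W[:3,:3]
E
python3 - <<'E'
from h import *
t=cv2.imread("pics/top0.png");s=cv2.imread("pics/side0.png")
a=cv2.resize(t[155:235,115:245],None,fx=6,fy=6,interpolation=2)[:, :780]
b=cv2.resize(t[155:200,295:405],None,fx=6,fy=6,interpolation=2)
c=np.zeros((270,780,3),np.uint8);c[:,:660]=b[:270]
x=np.vstack([a[:320],c]);cv2.imwrite("pics/c1.png",x)
y=np.hstack([cv2.resize(s[210:360,200:310],None,fx=3.6,fy=3.6,interpolation=2),cv2.resize(s[75:165,235:310],None,fx=5,fy=6,interpolation=2)]) if 0 else None
A=cv2.resize(s[210:360,200:310],(430,586),interpolation=2);B=cv2.resize(s[75:165,230:300],(360,463),interpolation=2)
C=np.zeros((586,790,3),np.uint8);C[:,:430]=A;C[:463,430:]=B;cv2.imwrite("pics/c2.png",C)
P=pts("top",np.load("top0.npy"))
for u,v in[(132,178),(157,176),(181,177),(208,178),(172,143),(190,223),(268,145),(268,110),(215,80),(265,50),(268,156),(230,85),(310,85)]:print(u,v,P[v,u].round(3))
E
```

```text
132 178 [0.428 0.351 0.135]
157 176 [0.433 0.28  0.146]
181 177 [0.433 0.216 0.133]
208 178 [0.431 0.141 0.13 ]
172 143 [0.531 0.246 0.128]
190 223 [0.307 0.189 0.116]
268 145 [ 0.512 -0.024  0.188]
268 110 [ 0.607 -0.023  0.195]
215 80 [0.691 0.122 0.197]
265 50 [ 0.699 -0.012  0.358]
268 156 [ 0.509 -0.026  0.074]
230 85 [0.677 0.081 0.197]
310 85 [ 0.681 -0.138  0.191]
```

View pics/c1.png

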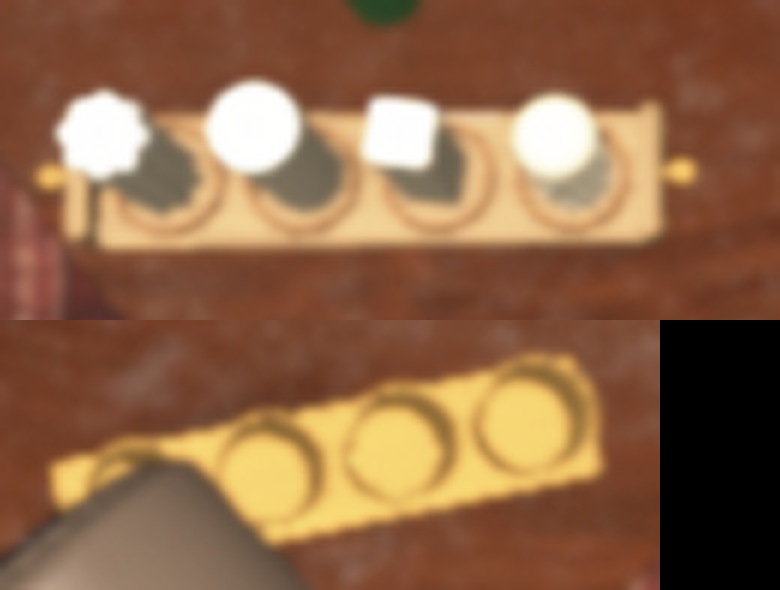

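View pics/c2.png

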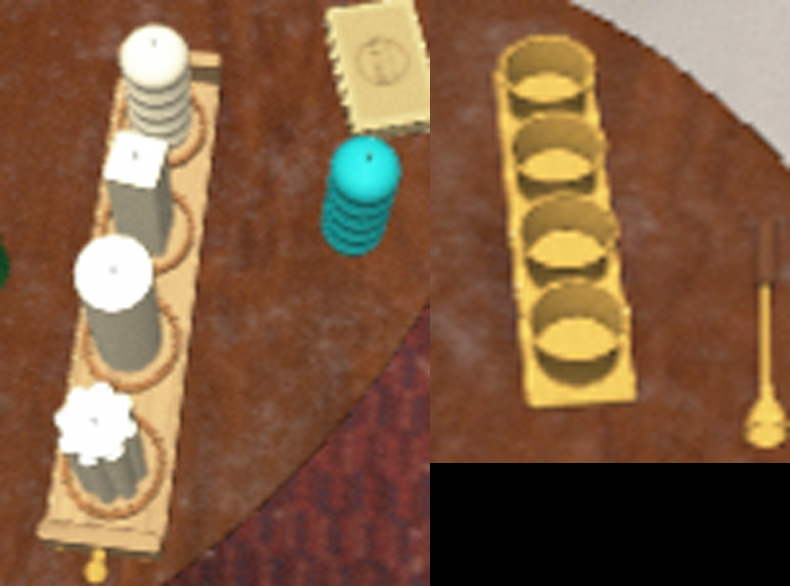

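Left to right the tray holds fluted, plain, square and beehive, all ivory. The single turquoise beehive and the green candle stay where they are. The square's flats are about aligned with the tray. Next come metric positions.

Run:
```python
from h import *
t=cv2.imread("pics/top0.png");s=cv2.imread("pics/side0.png")
H={"fluted":.136,"plain":.144,"square":.134,"beehive":.124}
for n,im,box in(("top",t,(165,192,120,222)),("side",s,(212,345,205,255))):
    r0,r1,c0,c1=box
    m=np.zeros(im.shape[:2],np.uint8);m[r0:r1,c0:c1]=(im[r0:r1,c0:c1].min(2)>(215 if n=="top" else 222))*255
    k,l,st,ce=cv2.connectedComponentsWithStats(m)
    L=[(ce[i],st[i,4],i) for i in range(1,k) if st[i,4]>40]
    L.sort(key=lambda q:q[0][0] if n=="top" else -q[0][1])
    for nm,(c,a,i) in zip(H,L):
        cn=max(cv2.findContours((l==i).astype(np.uint8),0,1)[0],key=len)
        print(n,nm,c.round(1),a,ray(n,*c,H[nm]).round(4),"rect px",np.round(cv2.minAreaRect(cn)[2],1))
# square yaw: unproject contour
# holder / tray from side depth
d=np.load("side0.npy");P=pts("side",d);hsv=cv2.cvtColor(s,cv2.COLOR_BGR2HSV)
def bar(n,P,mask,zlo,zhi,nm):
    q=P[mask&(P[...,2]>zlo)&(P[...,2]<zhi)]
    rc=cv2.minAreaRect(q[:,:2].astype(np.float32)*1000);print(n,nm,len(q),np.round(rc[0],1),np.round(rc[1],1),round(rc[2],2))
M=np.zeros(s.shape[:2],bool);M[75:165,235:280]=1
Y=M&(hsv[...,1]>110)&(hsv[...,0]>15)&(hsv[...,2]>90)
bar("side",P,Y,.006,.05,"holder all");bar("side",P,Y,.033,.05,"holder rims")
M=np.zeros(s.shape[:2],bool);M[215:360,205:262]=1
bar("side",P,M,.006,.05,"tray")
dt=np.load("top0.npy");PT=pts("top",dt)
M=np.zeros(s.shape[:2],bool);M[165:205,110:240]=1
bar("top",PT,M,.008,.05,"tray")
M=np.zeros(s.shape[:2],bool);M[155:200,330:405]=1
bar("top",PT,M,.033,.05,"rims top partial")
```

```text
top fluted [131.5 177.1] 133 [0.4307 0.3521 0.136 ] rect px 71.6
top plain [156.6 175.7] 157 [0.4337 0.2812 0.144 ] rect px 90.0
top square [181.1 176.7] 103 [0.4336 0.2154 0.134 ] rect px 90.0
top beehive [206.7 177.3] 113 [0.4345 0.1456 0.124 ] rect px 90.0
side fluted [224.  317.9] 284 [0.4284 0.3514 0.136 ] rect px 31.0
side plain [228.7 279.5] 284 [0.4309 0.2801 0.144 ] rect px 90.0
side square [234.1 250.3] 155 [0.4312 0.2145 0.134 ] rect px 15.9
side beehive [238.6 223.5] 156 [0.4327 0.1469 0.124 ] rect px 90.0
side holder all 1388 [ 449.3 -273.6] [ 61.9 271.3] 12.4
side holder rims 350 [ 450.5 -277.3] [ 57.6 263.6] 12.78
side tray 2059 [429.3 256.4] [ 66.  309.1] 0.92
top tray 1363 [437.6 241.2] [113.3 341.5] 2.28
top rims top partial 232 [ 462.6 -307.7] [ 59.  196.4] 12.5
```

Call:
play_rows([
  [0.0243, 0.0458, 0.0069, 0, 0, 0.0371],
  [0.0243, 0.0458, 0.0069, 0, 0, 0.0371],
  [0.0243, 0.0458, 0.0069, 0, 0, 0.0371],
  [0.0243, 0.0458, 0.0069, 0, 0, 0.0371],
  [0.0243, 0.0458, 0.0069, 0, 0, 0.0371],
  [0.0243, 0.0458, 0.0069, 0, 0, 0.0371],
  [0.0243, 0.0458, 0.0069, 0, 0, 0.0371],
  [0.0243, 0.0458, 0.0069, 0, 0, 0.0371],
  [0.0243, 0.0458, 0.0069, 0, 0, 0.0371],
  [0.0243, 0.0458, 0.0069, 0, 0, 0.0371],
], gripper=1)

```text
clock: 1.1
tool_pos: [0.4704, -0.248, 0.3009]
orientation: [180.0, 0.0, -88.8]
force: [0.8, -0.3, 0.1]
opening: 0.0875
gripper_force: 0.0
```

Call:
play_rows([
  [-0.0051, 0.0548, 0, 0, 0, 0],
  [-0.0051, 0.0548, 0, 0, 0, 0],
  [-0.0051, 0.0548, 0, 0, 0, 0],
  [-0.0051, 0.0548, 0, 0, 0, 0],
  [-0.0051, 0.0548, 0, 0, 0, 0],
  [-0.0051, 0.0548, 0, 0, 0, 0],
  [-0.0051, 0.0548, 0, 0, 0, 0],
  [-0.0051, 0.0548, 0, 0, 0, 0],
  [-0.0051, 0.0548, 0, 0, 0, 0],
  [0, 0, 0, 0, 0, 0],
])

```text
clock: 2.1
tool_pos: [0.4329, 0.1488, 0.3004]
orientation: [180.0, 0.0, -88.9]
force: [1.0, 0.1, -0.9]
opening: 0.0874
gripper_force: 0.0
```

Run:
```python
from h import *
p,d=snapshot("top");cv2.imwrite("pics/top1.png",p);P=pts("top",d);hsv=cv2.cvtColor(p,cv2.COLOR_BGR2HSV)
M=np.zeros(d.shape,bool);M[150:205,290:410]=1
Y=M&(hsv[...,1]>110)&(hsv[...,0]>15)&(hsv[...,2]>90)
for a,b,n in((.006,.05,"all"),(.033,.05,"rims"),(.006,.024,"bar")):
    q=P[Y&(P[...,2]>a)&(P[...,2]<b)];rc=cv2.minAreaRect(q[:,:2].astype(np.float32)*1000);print(n,len(q),np.round(rc[0],1),np.round(rc[1],1),round(rc[2],2))
c=max(cv2.findContours(Y.astype(np.uint8),0,1)[0],key=len);b=cv2.boxPoints(cv2.minAreaRect(c));print(b)
cv2.imwrite("pics/c3.png",cv2.resize(p[155:200,295:405],None,fx=7,fy=7,interpolation=2))
```

```text
all 1778 [ 454.6 -274.3] [ 64.9 274.9] 12.45
rims 302 [ 454.4 -274. ] [ 58.7 262.3] 12.41
bar 1304 [ 454.6 -274.3] [ 64.9 274.9] 12.45
[[302.2494  177.68437]
 [391.6552  158.8621 ]
 [396.1645  180.2812 ]
 [306.75867 199.10347]]
```

View pics/c3.png

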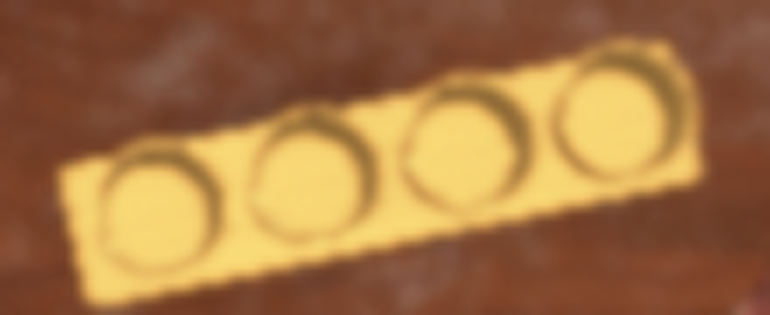

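Call:
play_rows([
  [0.0009, -0.003, -0.0525, 0, 0, 0],
  [0, 0, -0.0525, 0, 0, 0],
  [0, 0, -0.0525, 0, 0, 0],
  [0, 0, -0.0525, 0, 0, 0],
  [0, 0, -0.0262, 0, 0, 0],
  [0, 0, -0.0252, 0, 0, 0],
  [0, 0, 0, 0, 0, 0],
])

```text
clock: 2.85
tool_pos: [0.4326, 0.1403, 0.0893]
orientation: [179.7, -0.2, -89.2]
force: [0.1, 0.0, -0.5]
opening: 0.0879
gripper_force: 0.0
```

Call:
play_rows([
  [0.001, 0.0065, 0.001, 0, 0, 0],
  [0, 0, 0, 0, 0, 0],
  [0, 0, 0, 0, 0, 0],
])

```text
clock: 3.15
tool_pos: [0.4356, 0.1482, 0.0937]
orientation: [-179.9, 0.1, -89.1]
force: [0.6, 0.1, -0.1]
opening: 0.0874
gripper_force: 0.0
```

Call:
play_rows([
  [0, 0, 0, 0, 0, 0],
  [0, 0, 0, 0, 0, 0],
  [0, 0, 0, 0, 0, 0],
  [0, 0, 0, 0, 0, 0],
  [0, 0, 0, 0, 0, 0],
  [0, 0, 0, 0, 0, 0],
  [0, 0, 0, 0, 0, 0],
  [0, 0, 0, 0, 0, 0],
], gripper=-1)

```text
clock: 3.95
tool_pos: [0.4349, 0.1476, 0.0924]
orientation: [180.0, -0.0, -89.1]
force: [0.3, 0.0, -0.4]
opening: 0.0396
gripper_force: 30.0
```

Run:
```python
from h import *
print(ray("top",349.2,178.98,.012))
s=cv2.imread("pics/side0.png");hsv=cv2.cvtColor(s,cv2.COLOR_BGR2HSV)
p,d=snapshot("side");cv2.imwrite("pics/side1.png",p)
```

```text
[ 0.45495343 -0.2752808   0.012     ]
```

View pics/side1.png

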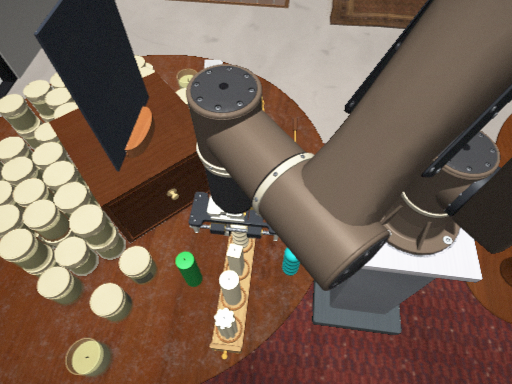

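Call:
play_rows([
  [0, 0, 0.02, 0, 0, 0],
  [0, 0, 0.04, 0, 0, 0],
  [0, 0, 0.05, 0, 0, 0],
  [0, 0, 0.05, 0, 0, 0],
  [0, 0, 0.05, 0, 0, 0],
  [0, 0, 0.05, 0, 0, 0],
  [0, 0, 0, 0, 0, 0],
])

```text
clock: 4.7
tool_pos: [0.437, 0.1487, 0.306]
orientation: [-179.5, 0.3, -89.1]
force: [-0.1, 1.2, -1.8]
opening: 0.0394
gripper_force: 30.0
```

Call:
play_rows([
  [-0.0007, -0.045, 0, 0, 0, 0.008],
  [-0.0007, -0.045, 0, 0, 0, 0.008],
  [-0.0007, -0.045, 0, 0, 0, 0.008],
  [-0.0007, -0.045, 0, 0, 0, 0.008],
  [-0.0007, -0.045, 0, 0, 0, 0.008],
  [-0.0007, -0.045, 0, 0, 0, 0.008],
  [-0.0007, -0.045, 0, 0, 0, 0.008],
  [-0.0007, -0.045, 0, 0, 0, 0.008],
  [-0.0007, -0.0435, 0, 0, 0, 0],
  [0, 0, 0, 0, 0, 0],
])

```text
clock: 5.7
tool_pos: [0.4291, -0.178, 0.2994]
orientation: [179.9, 0.0, -77.8]
force: [-1.0, 0.7, -2.5]
opening: 0.0396
gripper_force: 30.0
```

Call:
play_rows([
  [0, 0, 0, 0, 0, 0],
  [0, 0, 0, 0, 0, 0],
  [0, 0, 0, 0, 0, 0],
  [0, 0, 0, 0, 0, 0],
])

```text
clock: 6.1
tool_pos: [0.43, -0.1744, 0.3005]
orientation: [-180.0, 0.0, -77.5]
force: [-0.6, 0.6, -1.6]
opening: 0.0395
gripper_force: 30.0
```

Call:
play_rows([
  [0, 0, -0.04, 0, 0, 0],
  [0, 0, -0.05, 0, 0, 0],
  [0, 0, -0.05, 0, 0, 0],
  [0, 0, -0.045, 0, 0, 0],
  [0, 0, -0.02, 0, 0, 0],
  [0, 0, 0, 0, 0, 0],
  [0, 0, 0, 0, 0, 0],
  [0, 0, 0, 0, 0, 0],
])

```text
clock: 6.9
tool_pos: [0.431, -0.175, 0.1378]
orientation: [-179.9, -0.0, -77.5]
force: [-0.3, -0.2, -0.6]
opening: 0.0393
gripper_force: 30.0
```

Run:
```python
from h import *
p,d=snapshot("side");q,_=snapshot("top");print(get_obs()["tool_pos"])
a=cv2.resize(p[70:190,210:310],(500,600),interpolation=2);b=cv2.resize(q[140:210,290:340],(290,406),interpolation=2)
c=np.zeros((600,790,3),np.uint8);c[:,:500]=a;c[:406,500:]=b;cv2.imwrite("pics/c4.png",c)
```

```text
[ 0.4307469  -0.17506023  0.13772355]
```

View pics/c4.png

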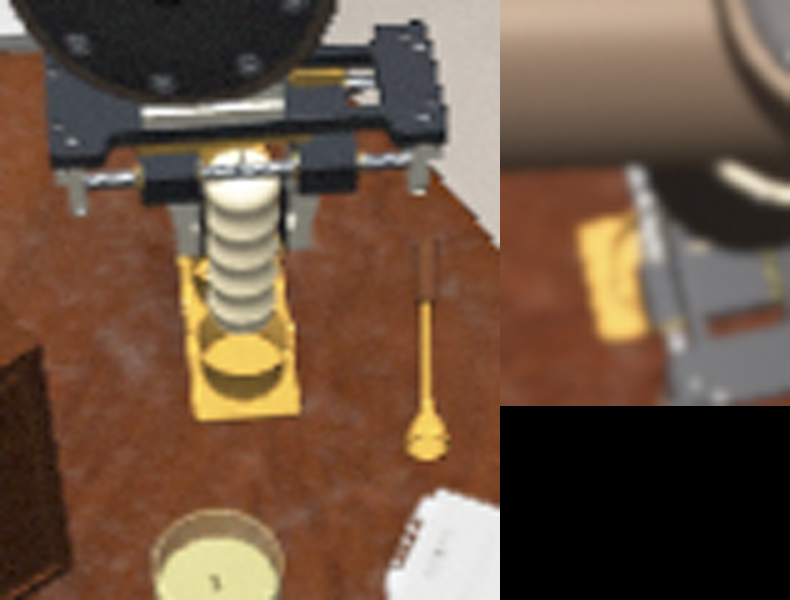

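Run:
```python
from h import *
print(ray("side",258.4,133,.0593),ray("side",258.4,136.5,.04))
for w in((.4307,-.1751,.0593),(.43,-.1749,.04),(.43,-.1749,.014)):
    m=camera_model("side");c=np.array(m["world_to_cam"])@np.array([*w,1]);print(m["fx"]*c[0]/c[2]+m["cx"],m["fy"]*c[1]/c[2]+m["cy"])
```

```text
[ 0.42796076 -0.17420269  0.0593    ] [ 0.42835451 -0.1776411   0.04      ]
257.4863723466443 132.67164661482335
257.7211789822374 137.1698960428279
257.72141039667594 142.90392834774315
```

Call:
play_rows([
  [0, 0, -0.01, 0, 0, 0],
  [0, 0, -0.01, 0, 0, 0],
  [0, 0, -0.01, 0, 0, 0],
  [0, 0, -0.01, 0, 0, 0],
  [0, 0, -0.008, 0, 0, 0],
  [0, 0, -0.005, 0, 0, 0],
  [0, 0, 0, 0, 0, 0],
  [0, 0, 0, 0, 0, 0],
])

```text
clock: 7.8
tool_pos: [0.43, -0.1752, 0.094]
orientation: [180.0, -0.0, -77.6]
force: [0.3, -0.0, -1.1]
opening: 0.0397
gripper_force: 30.0
```

Call:
play_rows([
  [0, 0, -0.001, 0, 0, 0],
  [0, 0, -0.001, 0, 0, 0],
  [0, 0, -0.001, 0, 0, 0],
  [0, 0, 0, 0, 0, 0],
  [0, 0, 0, 0, 0, 0],
])

```text
clock: 8.3
tool_pos: [0.4301, -0.1752, 0.0923]
orientation: [-180.0, -0.0, -77.6]
force: [-2.9, 1.3, 5.3]
opening: 0.0398
gripper_force: 30.0
```

Call:
play_rows([
  [0, 0, 0, 0, 0, 0],
  [0, 0, 0, 0, 0, 0],
  [0, 0, 0, 0, 0, 0],
  [0, 0, 0, 0, 0, 0],
  [0, 0, 0, 0, 0, 0],
  [0, 0, 0, 0, 0, 0],
], gripper=1)

```text
clock: 8.9
tool_pos: [0.4299, -0.1752, 0.0916]
orientation: [180.0, 0.0, -77.6]
force: [0.2, 0.1, -0.2]
opening: 0.082
gripper_force: 0.0
```

Call:
play_rows([
  [0, 0, 0.02, 0, 0, 0],
  [0, 0, 0.04, 0, 0, 0],
  [0, 0, 0.05, 0, 0, 0],
  [0, 0, 0.05, 0, 0, 0],
  [0, 0, 0.05, 0, 0, 0],
  [0, 0, 0.05, 0, 0, 0],
])

```text
clock: 9.5
tool_pos: [0.4294, -0.1751, 0.3015]
orientation: [-180.0, -0.0, -77.6]
force: [1.1, 0.2, -0.5]
opening: 0.0875
gripper_force: 0.0
```

Call:
play_rows([
  [0.0005, 0.0542, 0, 0, 0, -0.0101],
  [0.0005, 0.0542, 0, 0, 0, -0.0101],
  [0.0005, 0.0542, 0, 0, 0, -0.0101],
  [0.0005, 0.0542, 0, 0, 0, -0.0101],
  [0.0005, 0.0542, 0, 0, 0, -0.0101],
  [0.0005, 0.0542, 0, 0, 0, -0.0101],
  [0.0005, 0.0542, 0, 0, 0, -0.0101],
  [0.0005, 0.0542, 0, 0, 0, -0.0101],
  [0.0005, 0.0542, 0, 0, 0, -0.0101],
  [0, 0, 0, 0, 0, 0],
])

```text
clock: 10.5
tool_pos: [0.4334, 0.2191, 0.299]
orientation: [180.0, -0.0, -93.8]
force: [-0.3, -0.2, -1.2]
opening: 0.0873
gripper_force: 0.0
```

Call:
play_rows([
  [0, 0, -0.05, 0, 0, 0],
  [0, 0, -0.05, 0, 0, 0],
  [0, 0, -0.04, 0, 0, 0],
  [0, 0, 0, 0, 0, 0],
  [0, 0, 0, 0, 0, 0],
  [0, 0, 0, 0, 0, 0],
])

```text
clock: 11.1
tool_pos: [0.4345, 0.2158, 0.1896]
orientation: [-179.9, 0.1, -93.9]
force: [0.8, -0.1, -0.2]
opening: 0.0878
gripper_force: 0.0
```

Call:
play_rows([
  [-0.001, -0.001, -0.04, 0, 0, 0],
  [0, 0, -0.04, 0, 0, 0],
  [0, 0, -0.02, 0, 0, 0],
  [0, 0, -0.0095, 0, 0, 0],
  [0, 0, 0, 0, 0, 0],
  [0, 0, 0, 0, 0, 0],
])

```text
clock: 11.7
tool_pos: [0.4335, 0.2151, 0.1015]
orientation: [-179.9, 0.1, -93.9]
force: [0.8, -0.3, 0.6]
opening: 0.0875
gripper_force: 0.0
```

Call:
play_rows([
  [0, 0, 0, 0, 0, 0],
  [0, 0, 0, 0, 0, 0],
  [0, 0, 0, 0, 0, 0],
  [0, 0, 0, 0, 0, 0],
  [0, 0, 0, 0, 0, 0],
  [0, 0, 0, 0, 0, 0],
  [0, 0, 0, 0, 0, 0],
  [0, 0, 0, 0, 0, 0],
  [0, 0, 0, 0, 0, 0],
  [0, 0, 0, 0, 0, 0],
], gripper=-1)

```text
clock: 12.7
tool_pos: [0.4326, 0.2143, 0.1]
orientation: [180.0, -0.0, -94.0]
force: [0.2, 0.4, 0.7]
opening: 0.0292
gripper_force: 29.3
```

Call:
play_rows([
  [0, 0, 0.02, 0, 0, 0],
  [0, 0, 0.04, 0, 0, 0],
  [0, 0, 0.05, 0, 0, 0],
  [0, 0, 0.05, 0, 0, 0],
  [0, 0, 0.05, 0, 0, 0],
  [0, 0, 0.04, 0, 0, 0],
  [0, 0, 0, 0, 0, 0],
])

```text
clock: 13.4
tool_pos: [0.4343, 0.2154, 0.3047]
orientation: [-179.7, 0.3, -93.9]
force: [-0.6, -0.3, -1.5]
opening: 0.0293
gripper_force: 29.3
```

Call:
play_rows([
  [0.0015, -0.057, 0, 0, 0, 0.0092],
  [0.0015, -0.057, 0, 0, 0, 0.0092],
  [0.0015, -0.057, 0, 0, 0, 0.0092],
  [0.0015, -0.057, 0, 0, 0, 0.0092],
  [0.0015, -0.057, 0, 0, 0, 0.0092],
  [0.0015, -0.057, 0, 0, 0, 0.0092],
  [0.0015, -0.057, 0, 0, 0, 0.0092],
  [0.0015, -0.057, 0, 0, 0, 0.0092],
  [0.0015, -0.057, 0, 0, 0, 0.0092],
  [0.0015, -0.057, 0, 0, 0, 0.0092],
])

```text
clock: 14.4
tool_pos: [0.4439, -0.2434, 0.2991]
orientation: [180.0, 0.0, -77.3]
force: [1.6, 0.6, -1.9]
opening: 0.0291
gripper_force: 29.3
```

Call:
play_rows([
  [0, 0, 0, 0, 0, 0],
  [0, 0, 0, 0, 0, 0],
  [0, 0, 0, 0, 0, 0],
  [0, 0, -0.04, 0, 0, 0],
  [0, 0, -0.05, 0, 0, 0],
  [0, 0, -0.04, 0, 0, 0],
  [0, 0, 0, 0, 0, 0],
  [0, 0, 0, 0, 0, 0],
  [0, 0, 0, 0, 0, 0],
])

```text
clock: 15.3
tool_pos: [0.4462, -0.2415, 0.1982]
orientation: [-179.8, -0.1, -77.3]
force: [-0.2, -1.2, -0.9]
opening: 0.0294
gripper_force: 29.3
```

Call:
play_rows([
  [-0.001, 0, -0.03, 0, 0, 0],
  [0, 0, -0.03, 0, 0, 0],
  [0, 0, -0.02, 0, 0, 0],
  [0, 0, -0.012, 0, 0, 0],
  [0, 0, -0.01, 0, 0, 0],
  [0, 0, -0.008, 0, 0, 0],
  [0, 0, -0.005, 0, 0, 0],
  [0, 0, 0, 0, 0, 0],
  [0, 0, 0, 0, 0, 0],
])

```text
clock: 16.2
tool_pos: [0.4442, -0.2418, 0.1044]
orientation: [-180.0, -0.0, -77.4]
force: [0.1, 0.5, -1.2]
opening: 0.0296
gripper_force: 29.3
```

Call:
play_rows([
  [0, 0, -0.003, 0, 0, 0],
  [0, 0, -0.003, 0, 0, 0],
  [0, 0, -0.0015, 0, 0, 0],
  [0, 0, 0, 0, 0, 0],
  [0, 0, 0, 0, 0, 0],
])

```text
clock: 16.7
tool_pos: [0.4446, -0.2422, 0.0998]
orientation: [-179.9, -0.1, -77.3]
force: [-4.7, 2.0, 15.1]
opening: 0.029
gripper_force: 29.6
```

Call:
play_rows([
  [0, 0, 0.001, 0, 0, 0],
  [0, 0, 0, 0, 0, 0],
  [0, 0, 0, 0, 0, 0],
  [0, 0, 0, 0, 0, 0],
  [0, 0, 0, 0, 0, 0],
  [0, 0, 0, 0, 0, 0],
  [0, 0, 0, 0, 0, 0],
], gripper=1)

```text
clock: 17.4
tool_pos: [0.4438, -0.2417, 0.0988]
orientation: [180.0, 0.0, -77.4]
force: [0.3, -1.1, -0.3]
opening: 0.0794
gripper_force: 0.0
```

Call:
play_rows([
  [0, 0, 0.02, 0, 0, 0],
  [0, 0, 0.04, 0, 0, 0],
  [0, 0, 0.05, 0, 0, 0],
  [0, 0, 0.05, 0, 0, 0],
  [0, 0, 0.05, 0, 0, 0],
  [0, 0, 0.04, 0, 0, 0],
  [0, 0, 0, 0, 0, 0],
])

```text
clock: 18.1
tool_pos: [0.4458, -0.2425, 0.3039]
orientation: [-179.6, -0.2, -77.4]
force: [0.3, -0.1, 0.2]
opening: 0.0872
gripper_force: 0.0
```

Run:
```python
from h import *
p,d=snapshot("side");cv2.imwrite("pics/s2.png",p[60:360,190:320].repeat(2,0).repeat(2,1))
```

```text
(no output)
```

View pics/s2.png

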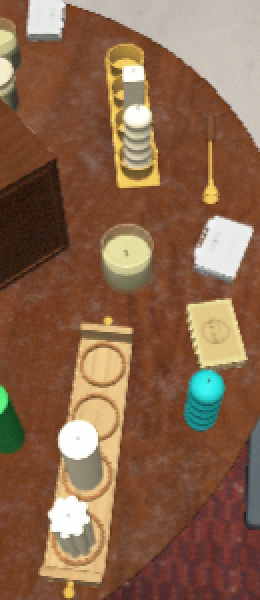

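The beehive at crop pixel (137,140) and the square at (133,85) both stand upright in their cups. The plain candle is next.

Call:
play_rows([
  [-0.0014, 0.06, 0, 0, 0, -0.0065],
  [-0.0014, 0.06, 0, 0, 0, -0.0065],
  [-0.0014, 0.06, 0, 0, 0, -0.0065],
  [-0.0014, 0.06, 0, 0, 0, -0.0065],
  [-0.0014, 0.06, 0, 0, 0, -0.0065],
  [-0.0014, 0.06, 0, 0, 0, -0.0065],
  [-0.0014, 0.06, 0, 0, 0, -0.0065],
  [-0.0014, 0.06, 0, 0, 0, -0.0065],
  [-0.0014, 0.06, 0, 0, 0, -0.0065],
  [-0.0014, 0.06, 0, 0, 0, -0.0065],
])

```text
clock: 19.15
tool_pos: [0.4316, 0.24, 0.2977]
orientation: [179.9, -0.0, -89.1]
force: [1.4, 0.2, -0.9]
opening: 0.0873
gripper_force: 0.0
```

Call:
play_rows([
  [0, 0.0537, 0, 0, 0, 0],
  [0, 0, -0.04, 0, 0, 0],
  [0, 0, -0.05, 0, 0, 0],
  [0, 0, -0.03, 0, 0, 0],
  [0, 0, 0, 0, 0, 0],
  [0, 0, 0, 0, 0, 0],
  [0, 0, 0, 0, 0, 0],
  [0, 0, 0, 0, 0, 0],
])

```text
clock: 19.95
tool_pos: [0.4332, 0.2818, 0.2043]
orientation: [-179.9, 0.1, -89.1]
force: [0.1, 0.8, 0.3]
opening: 0.0874
gripper_force: 0.0
```

Descend 0.091 m and grip.

Call:
play_rows([
  [0.0005, -0.0014, -0.04, 0, 0, 0],
  [0, 0, -0.04, 0, 0, 0],
  [0, 0, -0.022, 0, 0, 0],
  [0, 0, -0.012, 0, 0, 0],
  [0, 0, 0, 0, 0, 0],
  [0, 0, 0, 0, 0, 0],
])

```text
clock: 20.55
tool_pos: [0.4337, 0.2807, 0.1128]
orientation: [-179.9, 0.1, -89.1]
force: [0.5, 0.2, 0.4]
opening: 0.0874
gripper_force: 0.0
```

Call:
play_rows([
  [0, 0, 0, 0, 0, 0],
  [0, 0, 0, 0, 0, 0],
  [0, 0, 0, 0, 0, 0],
  [0, 0, 0, 0, 0, 0],
  [0, 0, 0, 0, 0, 0],
  [0, 0, 0, 0, 0, 0],
  [0, 0, 0, 0, 0, 0],
  [0, 0, 0, 0, 0, 0],
], gripper=-1)

```text
clock: 21.35
tool_pos: [0.433, 0.2801, 0.1116]
orientation: [180.0, -0.0, -89.1]
force: [0.4, -0.6, 0.6]
opening: 0.0396
gripper_force: 30.0
```

Call:
play_rows([
  [0, 0, 0.02, 0, 0, 0],
  [0, 0, 0.04, 0, 0, 0],
  [0, 0, 0.05, 0, 0, 0],
  [0, 0, 0.05, 0, 0, 0],
  [0, 0, 0.05, 0, 0, 0],
  [0, 0, 0.04, 0, 0, 0],
  [0, 0, 0, 0, 0, 0],
])

```text
clock: 22.05
tool_pos: [0.4345, 0.2813, 0.3164]
orientation: [-179.7, 0.3, -89.1]
force: [-0.9, -0.4, -2.1]
opening: 0.0399
gripper_force: 30.0
```

Call:
play_rows([
  [0.0025, -0.06, 0, 0, 0, 0.0065],
  [0.0025, -0.06, 0, 0, 0, 0.0065],
  [0.0025, -0.06, 0, 0, 0, 0.0065],
  [0.0025, -0.06, 0, 0, 0, 0.0065],
  [0.0025, -0.06, 0, 0, 0, 0.0065],
  [0.0025, -0.06, 0, 0, 0, 0.0065],
  [0.0025, -0.06, 0, 0, 0, 0.0065],
  [0.0025, -0.06, 0, 0, 0, 0.0065],
  [0.0025, -0.06, 0, 0, 0, 0.0065],
  [0.0025, -0.06, 0, 0, 0, 0.0065],
])

```text
clock: 23.05
tool_pos: [0.4522, -0.2017, 0.3107]
orientation: [180.0, 0.0, -77.3]
force: [2.3, 0.4, -1.9]
opening: 0.0401
gripper_force: 30.0
```

Call:
play_rows([
  [0.0025, -0.045, 0, 0, 0, 0],
  [0.0025, -0.045, 0, 0, 0, 0],
  [0.0025, -0.045, 0, 0, 0, 0],
  [0, 0, 0, 0, 0, 0],
  [0, 0, 0, 0, 0, 0],
  [0, 0, -0.04, 0, 0, 0],
  [0, 0, -0.05, 0, 0, 0],
  [0, 0, -0.03, 0, 0, 0],
  [0, 0, 0, 0, 0, 0],
  [0, 0, 0, 0, 0, 0],
])

```text
clock: 24.05
tool_pos: [0.4594, -0.3073, 0.2163]
orientation: [180.0, -0.0, -77.3]
force: [0.6, -0.4, -0.9]
opening: 0.0395
gripper_force: 30.0
```

Call:
play_rows([
  [0, 0, 0, 0, 0, 0],
  [0, 0, 0, 0, 0, 0],
  [0, 0, 0, 0, 0, 0],
])

```text
clock: 24.35
tool_pos: [0.4596, -0.3079, 0.2168]
orientation: [-179.9, -0.1, -77.4]
force: [-0.1, 1.2, -1.8]
opening: 0.0395
gripper_force: 30.0
```

Call:
play_rows([
  [0, 0, -0.03, 0, 0, 0],
  [0, 0, -0.03, 0, 0, 0],
  [0, 0, -0.025, 0, 0, 0],
  [0, 0, -0.015, 0, 0, 0],
  [0, 0, -0.01, 0, 0, 0],
  [0, 0, -0.01, 0, 0, 0],
  [0, 0, -0.005, 0, 0, 0],
  [0, 0, 0, 0, 0, 0],
  [0, 0, 0, 0, 0, 0],
])

```text
clock: 25.25
tool_pos: [0.4594, -0.308, 0.1161]
orientation: [-180.0, -0.0, -77.4]
force: [1.0, 0.5, -1.3]
opening: 0.0395
gripper_force: 30.0
```

Call:
play_rows([
  [0, 0, -0.003, 0, 0, 0],
  [0, 0, -0.002, 0, 0, 0],
  [0, 0, -0.001, 0, 0, 0],
  [0, 0, 0, 0, 0, 0],
  [0, 0, 0, 0, 0, 0],
])

```text
clock: 25.75
tool_pos: [0.4592, -0.308, 0.1116]
orientation: [-180.0, -0.0, -77.4]
force: [-1.7, 1.0, 4.9]
opening: 0.0393
gripper_force: 30.0
```

Touching the floor. Release, lift, and return for the fluted candle at (.432, .352).

Call:
play_rows([
  [0, 0, 0, 0, 0, 0],
  [0, 0, 0, 0, 0, 0],
  [0, 0, 0, 0, 0, 0],
  [0, 0, 0, 0, 0, 0],
  [0, 0, 0, 0, 0, 0],
  [0, 0, 0, 0, 0, 0],
  [0, 0, 0, 0, 0, 0],
], gripper=1)

```text
clock: 26.45
tool_pos: [0.4591, -0.3079, 0.1108]
orientation: [180.0, -0.0, -77.4]
force: [-0.1, -0.1, 0.3]
opening: 0.0864
gripper_force: 0.0
```

Call:
play_rows([
  [0, 0, 0.02, 0, 0, 0],
  [0, 0, 0.04, 0, 0, 0],
  [0, 0, 0.05, 0, 0, 0],
  [0, 0, 0.05, 0, 0, 0],
  [0, 0, 0.05, 0, 0, 0],
  [0, 0, 0.03, 0, 0, 0],
  [0, 0, 0, 0, 0, 0],
])

```text
clock: 27.15
tool_pos: [0.4605, -0.3087, 0.3072]
orientation: [-179.7, -0.2, -77.4]
force: [0.5, 0.0, -0.2]
opening: 0.0874
gripper_force: 0.0
```

Call:
play_rows([
  [-0.0026, 0.06, 0, 0, 0, -0.0065],
  [-0.0026, 0.06, 0, 0, 0, -0.0065],
  [-0.0026, 0.06, 0, 0, 0, -0.0065],
  [-0.0026, 0.06, 0, 0, 0, -0.0065],
  [-0.0026, 0.06, 0, 0, 0, -0.0065],
  [-0.0026, 0.06, 0, 0, 0, -0.0065],
  [-0.0026, 0.06, 0, 0, 0, -0.0065],
  [-0.0026, 0.06, 0, 0, 0, -0.0065],
  [-0.0026, 0.06, 0, 0, 0, -0.0065],
  [-0.0026, 0.06, 0, 0, 0, -0.0065],
])

```text
clock: 28.15
tool_pos: [0.4374, 0.174, 0.3025]
orientation: [180.0, 0.0, -89.1]
force: [1.0, -0.5, 0.3]
opening: 0.088
gripper_force: 0.0
```

Call:
play_rows([
  [-0.0026, 0.056, 0, 0, 0, 0],
  [-0.0026, 0.056, 0, 0, 0, 0],
  [-0.0026, 0.056, 0, 0, 0, 0],
  [0, 0.056, 0, 0, 0, 0],
  [0, 0, -0.04, 0, 0, 0],
  [0, 0, -0.05, 0, 0, 0],
  [0, 0, -0.03, 0, 0, 0],
  [0, 0, 0, 0, 0, 0],
  [0, 0, 0, 0, 0, 0],
  [0, 0, 0, 0, 0, 0],
])

```text
clock: 29.15
tool_pos: [0.4327, 0.352, 0.2085]
orientation: [-179.9, 0.1, -89.1]
force: [0.4, 0.8, 0.4]
opening: 0.0875
gripper_force: 0.0
```

Call:
play_rows([
  [-0.002, -0.0006, -0.04, 0, 0, 0],
  [0, 0, -0.04, 0, 0, 0],
  [0, 0, -0.03, 0, 0, 0],
  [0, 0, -0.02, 0, 0, 0],
  [0, 0, 0, 0, 0, 0],
  [0, 0, 0, 0, 0, 0],
])

```text
clock: 29.75
tool_pos: [0.4311, 0.3516, 0.1043]
orientation: [-179.9, 0.1, -89.1]
force: [0.2, 0.5, -0.3]
opening: 0.0875
gripper_force: 0.0
```

Call:
play_rows([
  [0, 0, 0, 0, 0, 0],
  [0, 0, 0, 0, 0, 0],
  [0, 0, 0, 0, 0, 0],
  [0, 0, 0, 0, 0, 0],
  [0, 0, 0, 0, 0, 0],
  [0, 0, 0, 0, 0, 0],
  [0, 0, 0, 0, 0, 0],
  [0, 0, 0, 0, 0, 0],
], gripper=-1)

```text
clock: 30.55
tool_pos: [0.4304, 0.3508, 0.1028]
orientation: [180.0, -0.0, -89.1]
force: [-0.0, -0.6, 0.4]
opening: 0.0397
gripper_force: 30.0
```

Call:
play_rows([
  [0, 0, 0.02, 0, 0, 0],
  [0, 0, 0.04, 0, 0, 0],
  [0, 0, 0.05, 0, 0, 0],
  [0, 0, 0.05, 0, 0, 0],
  [0, 0, 0.05, 0, 0, 0],
  [0, 0, 0.04, 0, 0, 0],
  [0, 0, 0, 0, 0, 0],
])

```text
clock: 31.25
tool_pos: [0.4318, 0.3522, 0.3079]
orientation: [-179.7, 0.3, -89.1]
force: [-0.2, -0.6, -2.0]
opening: 0.0398
gripper_force: 30.0
```

Call:
play_rows([
  [0.0034, -0.06, 0, 0, 0, 0.0065],
  [0.0034, -0.06, 0, 0, 0, 0.0065],
  [0.0034, -0.06, 0, 0, 0, 0.0065],
  [0.0034, -0.06, 0, 0, 0, 0.0065],
  [0.0034, -0.06, 0, 0, 0, 0.0065],
  [0.0034, -0.06, 0, 0, 0, 0.0065],
  [0.0034, -0.06, 0, 0, 0, 0.0065],
  [0.0034, -0.06, 0, 0, 0, 0.0065],
  [0.0034, -0.06, 0, 0, 0, 0.0065],
  [0.0034, -0.06, 0, 0, 0, 0.0065],
])

```text
clock: 32.25
tool_pos: [0.4569, -0.131, 0.3023]
orientation: [180.0, 0.0, -77.3]
force: [1.4, -0.1, -1.2]
opening: 0.0392
gripper_force: 30.0
```

Call:
play_rows([
  [0.0034, -0.051, 0, 0, 0, 0],
  [0.0034, -0.051, 0, 0, 0, 0],
  [0.0034, -0.051, 0, 0, 0, 0],
  [0.0034, -0.051, 0, 0, 0, 0],
  [0.0034, -0.051, 0, 0, 0, 0],
  [0.0034, -0.051, 0, 0, 0, 0],
  [0, 0, 0, 0, 0, 0],
  [0, 0, 0, 0, 0, 0],
])

```text
clock: 33.05
tool_pos: [0.4732, -0.3746, 0.301]
orientation: [179.9, 0.1, -77.5]
force: [0.5, -0.1, -2.2]
opening: 0.0394
gripper_force: 30.0
```

Call:
play_rows([
  [0, 0, -0.04, 0, 0, 0],
  [0, 0, -0.05, 0, 0, 0],
  [0, 0, -0.03, 0, 0, 0],
  [0, 0, 0, 0, 0, 0],
  [0, 0, 0, 0, 0, 0],
  [0, 0, 0, 0, 0, 0],
])

```text
clock: 33.65
tool_pos: [0.4751, -0.374, 0.2089]
orientation: [-179.9, -0.1, -77.3]
force: [-0.8, 0.5, -1.7]
opening: 0.0395
gripper_force: 30.0
```

Target z is .1028, so I go to about .108 first.

Call:
play_rows([
  [-0.0005, 0, -0.03, 0, 0, 0],
  [0, 0, -0.03, 0, 0, 0],
  [0, 0, -0.025, 0, 0, 0],
  [0, 0, -0.015, 0, 0, 0],
  [0, 0, -0.01, 0, 0, 0],
  [0, 0, -0.01, 0, 0, 0],
  [0, 0, -0.004, 0, 0, 0],
  [0, 0, 0, 0, 0, 0],
  [0, 0, 0, 0, 0, 0],
])

```text
clock: 34.55
tool_pos: [0.4741, -0.3742, 0.1082]
orientation: [-179.9, -0.0, -77.4]
force: [1.3, -2.2, -3.2]
opening: 0.0395
gripper_force: 30.0
```

Call:
play_rows([
  [0, 0, -0.003, 0, 0, 0],
  [0, 0, -0.002, 0, 0, 0],
  [0, 0, -0.001, 0, 0, 0],
  [0, 0, 0, 0, 0, 0],
  [0, 0, 0, 0, 0, 0],
])

```text
clock: 35.05
tool_pos: [0.474, -0.3742, 0.1031]
orientation: [-180.0, -0.0, -77.4]
force: [1.8, -3.1, -1.3]
opening: 0.0396
gripper_force: 30.0
```

Call:
play_rows([
  [0, 0, -0.001, 0, 0, 0],
  [0, 0, -0.0005, 0, 0, 0],
  [0, 0, 0, 0, 0, 0],
  [0, 0, 0, 0, 0, 0],
])

```text
clock: 35.45
tool_pos: [0.474, -0.3744, 0.1028]
orientation: [-179.9, -0.1, -77.4]
force: [0.7, -1.8, 7.1]
opening: 0.0398
gripper_force: 30.0
```

Floor contact at the expected height. Release, lift and check.

Call:
play_rows([
  [0, 0, 0, 0, 0, 0],
  [0, 0, 0, 0, 0, 0],
  [0, 0, 0, 0, 0, 0],
  [0, 0, 0, 0, 0, 0],
  [0, 0, 0, 0, 0, 0],
  [0, 0, 0, 0, 0, 0],
  [0, 0, 0, 0, 0, 0],
], gripper=1)

```text
clock: 36.15
tool_pos: [0.4735, -0.3739, 0.1016]
orientation: [180.0, 0.0, -77.4]
force: [0.0, 0.2, 0.8]
opening: 0.0866
gripper_force: 0.0
```

Call:
play_rows([
  [0, 0, 0.02, 0, 0, 0],
  [0, 0, 0.04, 0, 0, 0],
  [0, 0, 0.05, 0, 0, 0],
  [0, 0, 0.05, 0, 0, 0],
  [0, 0, 0.05, 0, 0, 0],
  [0, 0, 0.05, 0, 0, 0],
  [0, 0, 0, 0, 0, 0],
])

```text
clock: 36.85
tool_pos: [0.4754, -0.3755, 0.3164]
orientation: [-179.6, -0.4, -77.4]
force: [0.5, -1.0, -0.8]
opening: 0.0873
gripper_force: 0.0
```

Call:
play_rows([
  [0, 0.05, 0, 0, 0, 0],
  [0, 0.05, 0, 0, 0, 0],
  [0, 0.05, 0, 0, 0, 0],
  [0, 0.05, 0, 0, 0, 0],
  [0, 0.05, 0, 0, 0, 0],
  [0, 0.05, 0, 0, 0, 0],
  [0, 0.05, 0, 0, 0, 0],
  [0, 0.05, 0, 0, 0, 0],
  [0, 0.05, 0, 0, 0, 0],
  [0, 0.05, 0, 0, 0, 0],
])

```text
clock: 37.85
tool_pos: [0.4731, 0.0276, 0.3097]
orientation: [-180.0, 0.0, -77.4]
force: [1.4, -0.1, -0.5]
opening: 0.0875
gripper_force: 0.0
```

Run:
```python
from h import *
p,d=snapshot("top");q,e=snapshot("side")
a=cv2.resize(p[150:205,295:405],(790,395),interpolation=2);b=cv2.resize(q[65:170,225:295],(133*2,200*2),interpolation=2)
c=np.zeros((600,790,3),np.uint8);c[:300,:600]=cv2.resize(a,(600,300));c[:400,520:786]=b;cv2.imwrite("pics/c5.png",c)
P=pts("top",d);z=P[...,2]
m=np.zeros(z.shape,np.uint8);m[145:205,295:410]=(p[145:205,295:410].min(2)>185)
k,l,st,ce=cv2.connectedComponentsWithStats(m)
for i in range(1,k):
    if st[i,4]>40: print(ce[i].round(1),st[i,4],np.median(P[l==i],0).round(3))
```

```text
[392.8 163.7] 144 [ 0.475 -0.372  0.135]
[370.  168.2] 174 [ 0.461 -0.307  0.143]
[345.5 174. ] 114 [ 0.446 -0.239  0.133]
[321.9 179.6] 137 [ 0.43  -0.176  0.125]
```

View pics/c5.png

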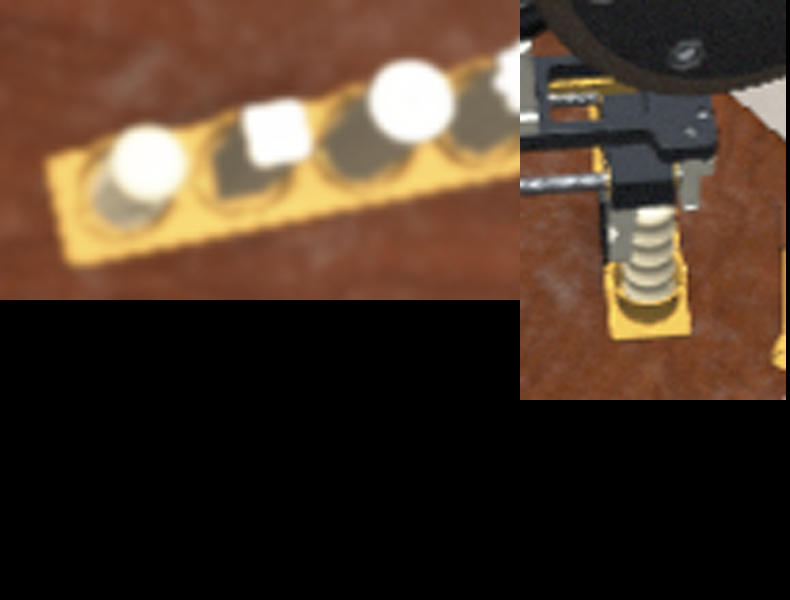

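The picture shows all four upright in their cups, left to right: beehive (322,180), square (345,174), plain (370,168), fluted (393,164). The tops are at .125, .133, .143 and .135 m, which matches full seating. The order is reversed from my side as asked.

```bash
python3 -c "
from plant import *
print(close_job())"
```

```text
the job is handed in; nothing more can be done
None
```

All four candles stand upright and fully seated in the holder (beehive, square, plain, fluted from my left to right, so reversed as asked), and the job was handed in at about 38 s of the 128 s allowed.

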